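# Stand the fallen measuring cylinder under the pure-water outlet

## Robot

A 6-joint arm with a two-finger parallel gripper is mounted at the origin on the work surface. World frame = base frame: x ahead of the robot, y to its left, z up, the work surface at z = 0. Lengths are in mm, angles in rad, forces in N, time in s.
With the tool pointing down it reaches from about 250 to 800 mm from the base axis. Payload 8.5 kg.
Tool frame: the origin (TCP) lies on the mounting face of the last link; the fingertips stand 173 mm ahead of it and the grasp point (between the pads) lies 155 mm ahead of it; z points along the fingers, y is the line along which they close (so a half turn about z gives the same grasp; the last joint's range is limited). The gripper opens to 85 mm and grips with 20 to 120 N. Pads are 22 mm wide; open, the fingers measure 114 mm over their backs; the gripper's body (76 mm by 85 mm) begins 54 mm behind the grasp point. The pads swing forward as they close: fully open they stand 13 mm farther back than shut.
Start: joints at [-1.31, 0.238, -0.013, 1.319, 0, 1.571], TCP at [135.365, -507.222, 404.676] pointing down, gripper open.
Joint ranges: [-2.66, 2.66], [-1.03, 1.9], [-1.14, 1.46], [-1.82, 2.27], [-1.45, 1.34], [-3.14, 3.14]. Speed limits (rad/s): [2.22, 2.22, 2.79, 3.14, 3.14, 3.14].

## Interface

Orientations are given as a rotation vector (axis times angle).
In Python, from bench import bot gives the robot as it stands. The module is installed in compiled form; this text tells all that it offers.
- The arm moves only by the tool step_arm, never from a script. Its arguments are lists of equal length, an entry for each row: "dp": the shift along the tool's x, y, z in m, a list of three; "spin": the turn about the tool's z in degrees; "hand": the opening, from 0 (shut) to 1 (fully open). In form: {"dp": [[x, y, z], ...], "spin": [spin, ...], "hand": [hand, ...]}. A call has 1 to 8 rows; each row shifts and turns the commanded pose from where the row before left it, along the tool's axes as they then stand; what a row does not reach is not made up. A row lasts 1/10 s, in which the tool goes at most 50 mm and 8.59 degrees, less where a joint would pass 70% of its speed; a pose out of reach is approached as far as the arm can. A call with a gripper value outside its range is refused whole. The fingers move at their own pace and stop on an object; the grip force is fixed at half the most. Time passes only in rows, so rows that do not move let the fingers close. It gives the time, the measured TCP pose, the force, the opening and the grip force at its end, in the units of the state.
- bot.read_state(): the state, without advancing time (a new reading comes with each control period).
- bot.camera(name): name is "side" or "top" or "wrist"; returns a dict with "pixels" (480x640x3 uint8, red, green, blue), "range_z" (480x640 float32, mm along the optical axis (not along the pixel's ray), 0 where there is no reading), "camera_matrix" (3x3 intrinsics, pixels), "xyz" and "rotation" of the camera in the world; the wrist camera has in their place "tool_from_camera" (4x4, takes a point from camera to tool coordinates, whose origin is the TCP and whose axes are the flange's). Camera axes: x right, y up, looking along -z (the intrinsics and any distortion apply to the point x, -y, -z); pixel columns grow to the right and rows downward; lengths in mm; the calibration is good to about 2 mm. A picture is of the moment at which its call begins: read the wrist's pose just before it.
- bot.hand_in(): hands the job in; it is judged then, once.
The state is a dict: "t": time; "q": joint angles; "qd": joint speeds; "joint_torque": joint torques, N m; "eef_pos": TCP position; "tcp_rot": TCP orientation; "contact_force": force on the tool from outside, world axes, zero at the start; "ft_torque": the same for the moment, N m; "opening": finger opening in mm; "gripper_force": force on a finger pad.
Only numpy, scipy, OpenCV 4.12 (cv2) and the standard library are available. Lean on these libraries where they do the work, as an engineer would, in place of code of your own. Each camera call takes 0.05 s, during which the arm holds its last target. There are 200 camera calls.

## Task

The glass measuring cylinder has fallen over on the lab bench. Pick it up and stand it upright on the round vessel shelf of the pure-water dispenser with its mouth centred under the outlet, ready to be filled: set it down gently rather than letting it drop, and let go of it. Let nothing touch the sterile filter at the outlet, and leave the bottles and tube rack where they are.

Things in the scene. Friction and masses are not known exactly. Their poses are not given: they have to be found in the camera images.
- cyl_mid (a point): Centre (half-way up, on the axis) of the toppled glass 100 ml measuring cylinder, 250 mm tall, about 0.16 kg (varies 0.8 to 1.3 times). z axis along the cylinder from foot to mouth. Bare round tube of 30 mm diameter (inside 26), free to grip from 30 to 200 mm above the foot's underside; centre of mass 76 mm above it.
- cyl_foot (a point): Centre of the underside of the cylinder's blue hexagonal foot, which is 64 mm across flats, 74 mm across corners, 14 mm thick, with a round collar of 42 mm diameter up to 26 mm above the underside; z axis from foot to mouth.
- cyl_mouth (a point): Centre of the cylinder's mouth, in the plane of its 35 mm wide rim, 250 mm from cyl_foot; z axis from foot to mouth. Below it the blue hexagonal bumper ring, 46 mm across flats (53 mm across corners), from 207 to 225 mm above the foot's underside.
- cylinder: The whole cylinder; origin at cyl_foot. It starts lying on flats of its foot and bumper ring, so it does not roll: its axis 32.6 mm above the bench at cyl_foot, sloping down 2.4 degrees towards the mouth. The mouth points to the robot's left (+y), from 18 degrees ahead of square to 53 degrees back towards the robot.
- dispenser: Pure-water dispenser fixed on the bench. Origin on the bench straight below the outlet, z up, x towards its column, which points away from the robot and 6 to 52 degrees to its right. Column 28 mm thick, 530 mm tall, at x = +93 mm; base plate 12 mm thick, x -70 to +120 mm, 170 mm wide; head x -36 to +80 mm, 62 mm wide, 423 to 469 mm above the bench. The other three sides are open.
- outlet (a point): Tip of the 9 mm wide outlet nozzle, 345 mm above the bench. Straight below it is the middle of the vessel shelf: a rigid round plate of 120 mm diameter and 8 mm thickness with a flush drip grid, clamped to the column above the base plate (collar 42 mm wide at the column). Its top was left somewhere from 30 to 60 mm above the bench; no reading gives the height, so feel for it or look.
- filter: The sterile filter capsule of 54 mm diameter and 64 mm height between outlet and head, part of the dispenser; origin at the tip of its outlet nozzle, z up.
- bottle_big: Reagent bottle with blue cap, 70 mm diameter, 143 mm tall, loose; origin at the centre of its underside. To be left alone.
- bottle_small: Smaller reagent bottle with blue cap, 56 mm diameter, 105 mm tall, loose; origin at the centre of its underside. To be left alone.
- tube_rack: White tube rack with capped tubes, 90 x 200 mm (x, y), 113 mm tall, loose; origin at the centre of its underside. To be left alone.

How it is judged:
By the outcome, as a careful person would: the job done as asked, in the order asked, and still so for the second after the job is handed in, with the robot touching nothing.
It also fails if it takes over 70 s, if anything falls off the work surface, if the arm or the gripper's body presses on something with over 40 N, if the wrist force passes 120 N, or if a joint passes its speed limit or range.

## Working session

There is one attempt and no reset: what is moved stays moved. The work goes in short steps, Python scripts to look and compute and a tool call to move; the robot and the scene stay as the last step left them, time stands still between calls to the robot, and variables do not carry over. Pictures are saved under pics/ and viewed, at most 10 in all, crops included, and the job is handed in when it is done.

Besides the shell and the picture viewer there is one more tool, called by a JSON object that holds its "api" and its "payload". step_arm: Moves the arm, as the interface text tells. Its arguments: {"type":"object","properties":{"dp":{"type":"array","items":{"type":"array","items":{"type":"number"}}},"spin":{"type":"array","items":{"type":"number"}},"hand":{"type":"array","items":{"type":"number"}}},"required":["dp","spin","hand"]}

```bash
mkdir -p pics; cat > h.py <<'E'
import numpy as np, cv2
from scipy.spatial.transform import Rotation as R
from bench import bot
def shot(name,fn=None):
    s=bot.read_state(); c=bot.camera(name)
    if name=='wrist':
        T=np.eye(4);T[:3,:3]=R.from_rotvec(s['tcp_rot']).as_matrix();T[:3,3]=s['eef_pos']
        C=T@np.array(c['tool_from_camera'])
    else:
        C=np.eye(4); r=np.array(c['rotation'],float); C[:3,:3]=r if r.shape==(3,3) else R.from_rotvec(r).as_matrix(); C[:3,3]=c['xyz']
    c['C']=C
    if fn: cv2.imwrite('pics/'+fn,c['pixels'][:,:,::-1])
    return c
def cloud(c):
    K=c['camera_matrix'];z=c['range_z'];v,u=np.mgrid[:480,:640]
    p=np.stack([(u-K[0,2])/K[0,0]*z,-(v-K[1,2])/K[1,1]*z,-z],-1)
    return p@c['C'][:3,:3].T+c['C'][:3,3]
def ray(c,u,v):
    K=c['camera_matrix'];d=np.array([(u-K[0,2])/K[0,0],-(v-K[1,2])/K[1,1],-1])
    return c['C'][:3,3],c['C'][:3,:3]@d
def onplane(c,u,v,z):
    o,d=ray(c,u,v);return o+d*(z-o[2])/d[2]
E
python3 - <<'E'
from h import *
np.set_printoptions(precision=1,suppress=True)
s=bot.read_state();print(s)
for n in('top','side'):
    c=shot(n,n+'0.png');print(n,c['C'],c['camera_matrix'],c.keys())
    np.savez(n+'0.npz',pixels=c['pixels'],range_z=c['range_z'],camera_matrix=c['camera_matrix'],C=c['C'])
E
```

```text
{'t': 0.0, 'q': array([-1.3,  0.2, -0. ,  1.3,  0. ,  1.6]), 'qd': array([-0., -0.,  0.,  0.,  0., -0.]), 'joint_torque': array([  0. , -53.9,  34.6,   0. ,   0. ,  -0. ]), 'eef_pos': array([ 135.3, -507.1,  404.1]), 'tcp_rot': array([-3.1, -0.4,  0. ]), 'contact_force': array([-0.3,  0.6, -0.1]), 'ft_torque': array([-0. , -0. ,  0.1]), 'gripper_force': 0.0, 'opening': 84.99018189623955}
top [[   0.     1.    -0.1  489.8]
 [  -1.     0.     0.   -68.4]
 [   0.     0.1    1.  1471.8]
 [   0.     0.     0.     1. ]] [[466.7   0.  318.3]
 [  0.  466.7 238.5]
 [  0.    0.    1. ]] dict_keys(['pixels', 'range_z', 'camera_matrix', 'xyz', 'rotation', 'C'])
side [[  -1.     0.2   -0.1  395. ]
 [  -0.2   -0.8    0.6  667.3]
 [  -0.     0.6    0.8 1154.9]
 [   0.     0.     0.     1. ]] [[530.3   0.  310.6]
 [  0.  530.3 241.5]
 [  0.    0.    1. ]] dict_keys(['pixels', 'range_z', 'camera_matrix', 'xyz', 'rotation', 'C'])
```

View pics/top0.png

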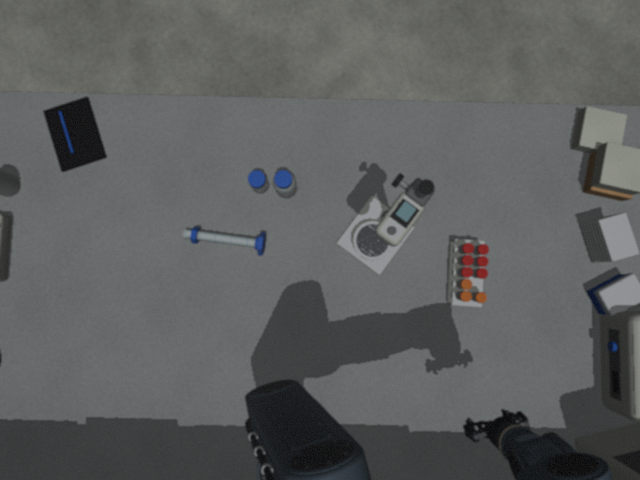

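View pics/side0.png

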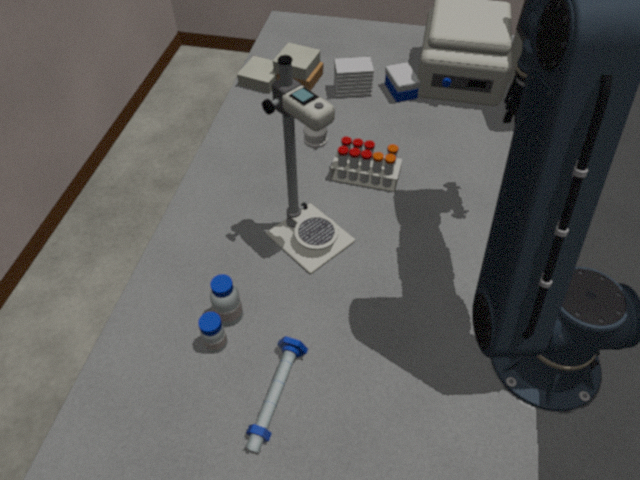

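The top view shows the cylinder with its foot at about (262,242) and its mouth at (187,233), the shelf at (370,238), the column top at (424,187), the rack at (470,270) and the bottles at (258,180) and (284,180). The side view shows the same layout, with the shelf at (315,232).

```bash
cat > m.py <<'E'
from h import *
np.set_printoptions(precision=1,suppress=True)
for n in('top','side'):
    c=dict(np.load(n+'0.npz'));P=cloud(c)
    hsv=cv2.cvtColor(c['pixels'],cv2.COLOR_RGB2HSV)
    m=cv2.inRange(hsv,(105,120,60),(125,255,255))
    k,l,st,ce=cv2.connectedComponentsWithStats(m)
    for i in range(1,k):
        if st[i,4]>25: 
            u,v=ce[i]; q=P[l==i];q=q[q[:,2]!=c['C'][2,3]]
            print(n,'blue',ce[i],st[i],'on32',onplane(c,u,v,30),'med',np.median(q,0) if len(q) else '')
    # shelf: depth points 
    X,Y,Z=P[...,0],P[...,1],P[...,2]
    reg=(X>350)&(X<800)&(Y<-80)&(Y>-420)&(c['range_z']>0)
    h,e=np.histogram(Z[reg],bins=np.arange(-10,140,5));print(h)
    for lo,hi in((22,75),(423,480),(500,550)):
        s=reg&(Z>lo)&(Z<hi)
        if s.sum()>5:
            r=cv2.minAreaRect(P[s][:,:2].astype(np.float32)); print(n,lo,hi,s.sum(),P[s].mean(0),np.median(P[s][:,2]),r)
E
python3 m.py
```

```text
top blue [ 65.6 131.6] [ 58 111  16  42 169] on32 [919.2 734.6  30. ] med [923.9 741.5  16.9]
top blue [256.3 178.6] [248 170  17  18 234] on32 [783.1 129.5  30. ] med [767.2 119.5 105. ]
top blue [282.8 178.5] [275 170  17  18 246] on32 [785.3  46.7  30. ] med [761.6  37.5 143.1]
top blue [193.9 234.4] [191 227   8  16  84] on32 [603.7 317.   30. ] med [603.5 313.6  44.2]
top blue [259.7 243.1] [255 233  10  22 140] on32 [581.1 112.4  30. ] med [579.5 107.6  57.6]
top blue [614.2 346.6] [612 342   6  10  50] on32 [ 289.3 -977.7   30. ] med [ 299.1 -933.   102.7]
[ 518 4472 5100 1117  837  224   13    3    0    0    2   60  493  373
   45    1    0    0    0    0    0    0    0    0    0    0    0    0
    0]
top 22 75 985 [ 593.  -225.3   54.2] 54.47155090959177 ((611.3895874023438, -228.15065002441406), (147.87977600097656, 111.22566986083984), 6.259906768798828)
top 423 480 1881 [ 626.9 -247.8  466.6] 469.153538691088 ((635.7718505859375, -246.70619201660156), (88.51712036132812, 156.26512145996094), 61.190345764160156)
top 500 550 222 [ 670.9 -284.8  529.6] 532.58025521869 ((672.
[... 608 characters left out ...]
 [247 424  24  17 201] on32 [601.5 314.3  30. ] med [597.5 318.1  44.8]
[ 120 4175 6844  902 1170  353   31   23    2    3    8   44  693  598
   80   19   11   13   13   13   12   16   10   11   12   15   13   14
   12]
side 22 75 1500 [ 609.1 -237.1   54.4] 54.85580808863176 ((613.4756469726562, -248.75909423828125), (118.01438903808594, 169.08279418945312), 42.18040084838867)
side 423 480 2103 [ 630.3 -235.7  459.4] 465.0584158428029 ((634.7818603515625, -248.38046264648438), (84.52388763427734, 162.88243103027344), 69.51981353759766)
side 500 550 270 [ 670.7 -278.   522.8] 525.832936721104 ((672.0146484375, -283.085693359375), (30.090139389038086, 30.394855499267578), 2.1440131664276123)
```

```bash
cat > w.py <<'E'
from h import *
np.set_printoptions(precision=0,suppress=True)
s=bot.read_state();T=R.from_rotvec(s['tcp_rot']).as_matrix();print(T)
for n in('top','side'):
    c=dict(np.load(n+'0.npz'));P=cloud(c)[c['range_z']>0]
    t=(P-s['eef_pos'])@T
    for z in range(-200,180,15):
        m=(t[:,2]>=z)&(t[:,2]<z+15)&(np.hypot(t[:,0],t[:,1])<160)
        if m.sum()>5: print(n,z,m.sum(),'x',np.percentile(t[m,0],[1,99]),'y',np.percentile(t[m,1],[1,99]))
c=dict(np.load('side0.npz'));P=cloud(c)
cv2.imwrite('pics/crop.png',cv2.resize(np.hstack([c['pixels'][40:220,460:560],c['pixels'][50:230,230:350]])[:,:,::-1],None,fx=3.3,fy=3.3,interpolation=cv2.INTER_CUBIC))
# shelf circle / disp axis
for n in('top','side'):
    c=dict(np.load(n+'0.npz'));P=cloud(c)
    m=((abs(P[...,2]-54.5)<9)&(abs(P[...,0]-595)<80)&(abs(P[...,1]+230)<80)&(c['range_z']>0)).astype(np.uint8)
    m=cv2.morphologyEx(m,cv2.MORPH_OPEN,np.ones((5,5)))
    k=max(cv2.findContours(m,0,cv2.CHAIN_APPROX_NONE)[0],key=cv2.contourArea)[:,0]
    p=np.array([onplane(c,u,v,54.5)[:2] for u,v in k],np.float32)
    print(n,cv2.minEnclosingCircle(p),cv2.fitEllipse(p),cv2.boundingRect(k))
E
python3 w.py
```

```text
[[ 1.  0. -0.]
 [ 0. -1.  0.]
 [ 0. -0. -1.]]
top -200 266 x [29. 43.] y [-45.  44.]
top -185 309 x [21. 45.] y [-46.  44.]
top -170 204 x [11. 46.] y [-51.  44.]
top -155 336 x [ 0. 47.] y [-51.  43.]
top -140 236 x [-11.  48.] y [-51.  42.]
top -125 102 x [-25.  46.] y [-51.  41.]
top -110 41 x [-23.  40.] y [-50.  28.]
top -95 161 x [29. 42.] y [-26.  26.]
top -80 69 x [ 7. 39.] y [-38.  19.]
top -65 147 x [-8. 39.] y [-40.  29.]
top -50 156 x [-17.  41.] y [-41.  29.]
top -35 105 x [-19.  40.] y [-40.  27.]
top -20 32 x [-7. 38.] y [-39.  17.]
top -5 158 x [-17.  37.] y [-37.  24.]
top 10 112 x [-17.  37.] y [-38.  24.]
top 25 96 x [-14.  37.] y [-38.  22.]
top 40 58 x [-11.  36.] y [-66.  65.]
top 55 214 x [-12.  18.] y [-69.  67.]
top 70 95 x [-12.  18.] y [-71.  69.]
top 85 118 x [-12.  17.] y [-72.  70.]
top 100 134 x [-10.  13.] y [-74.  72.]
top 115 18 x [ 4. 12.] y [-55.  65.]
top 130 30 x [ 3. 12.] y [-57.  55.]
top 145 25 x [-4. 11.] y [-55.  54.]
side -200 67 x [33. 42.] y [-32.  12.]
side -185 129 x [35. 46.] y [-35.  39.]
side -170 109 x [34. 47.] y [-41.  43.]
side -
[... 460 characters left out ...]
 25 77 x [21. 39.] y [-32.  13.]
side 40 13 x [21. 37.] y [-29.  -2.]
side 55 39 x [10. 22.] y [-22.  66.]
side 70 54 x [ 9. 21.] y [-33.  68.]
side 85 64 x [ 7. 18.] y [-33.  70.]
side 100 45 x [-3. 16.] y [-5. 73.]
side 115 33 x [-4. 11.] y [37. 50.]
side 130 44 x [-10.  12.] y [38. 47.]
side 145 34 x [-13.  12.] y [38. 49.]
top ((596.636474609375, -232.8923797607422), 59.594825744628906) ((593.123046875, -225.5054473876953), (96.7999496459961, 121.02275848388672), 119.69829559326172) (353, 221, 37, 39)
side ((605.7340087890625, -235.85093688964844), 72.32181549072266) ((602.0619506835938, -232.17391967773438), (114.08517456054688, 133.88507080078125), 44.48965072631836) (294, 213, 44, 37)
```

View pics/crop.png

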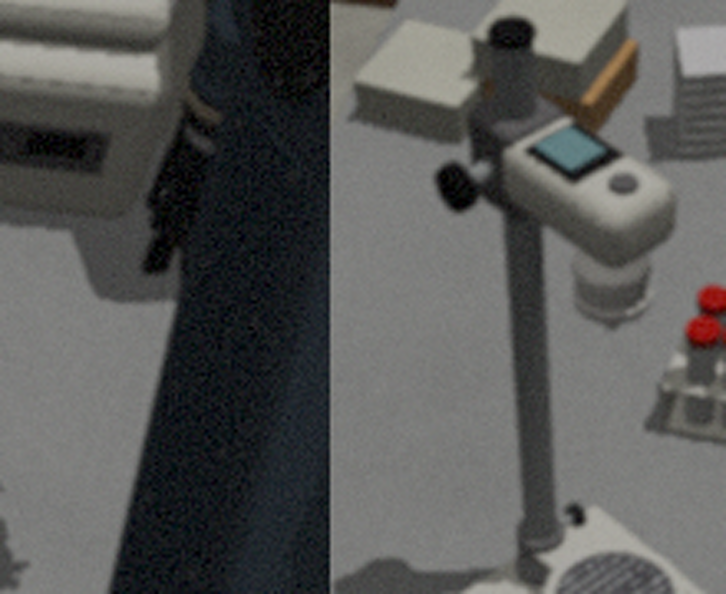

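The crop shows the gripper only partly, and the head with the filter capsule hanging below it. Because moves only shift and spin the tool, it always points down, and the head and filter leave no room to release directly under the outlet. The plan:

1. Grip the bumper ring and pivot the cylinder up on its foot edge.
2. Set it on the outer part of the shelf, clear of the head.
3. Push the foot in until the mouth is under the outlet.

{"api": "step_arm", "payload": {"dp": [[0, 0, 0], [0, 0, 0], [0, 0, 0], [0, 0, 0], [0, 0, 0], [0, 0, 0], [0, 0, 0], [0, 0, 0]], "spin": [-8.5, -8.5, -8.5, -8.5, -8.5, -8.5, -8.5, -8.5], "hand": [1, 1, 1, 1, 1, 1, 1, 1]}}

```text
t: 0.9
eef_pos: [135.3, -507.1, 404.3]
tcp_rot: [-2.347, -2.087, -0.001]
contact_force: [0.3, -0.7, -0.4]
opening: 85.3
gripper_force: 0.0
```

```bash
cat >> h.py <<'E'
def go(x,y,z=None,psi=None):
    s=bot.read_state();T=R.from_rotvec(s['tcp_rot']).as_matrix();p=s['eef_pos']
    a=np.degrees(np.arctan2(T[1,0],T[0,0]))
    d=T.T@(np.array([x,y,p[2] if z is None else z])-p)
    print('t %.1f pos'%s['t'],np.round(p,1),'psi %.1f'%a,'tilt %.2f'%np.degrees(np.arccos(-T[2,2])),'dp(mm)',np.round(d,1),
      'spin',None if psi is None else round((a-psi+180)%360-180,1),'F',np.round(s['contact_force'],1),'open %.1f'%s['opening'],'q',np.round(s['q'],2))
E
python3 - <<'E'
from h import *
go(603.5,323.6,350,83.8)
E
```

```text
t 0.9 pos [ 135.3 -507.1  404.3] psi 83.3 tilt 0.05 dp(mm) [879.7 368.   55. ] spin -0.5 F [ 0.3 -0.7 -0.4] open 85.3 q [-1.31  0.24 -0.01  1.32  0.    0.38]
```

{"api": "step_arm", "payload": {"dp": [[0.044, 0.018, 0], [0.044, 0.018, 0], [0.044, 0.018, 0], [0.044, 0.018, 0], [0.044, 0.018, 0], [0.044, 0.018, 0], [0.044, 0.018, 0], [0.044, 0.018, 0]], "spin": [0, 0, 0, 0, 0, 0, 0, 0], "hand": [1, 1, 1, 1, 1, 1, 1, 1]}}

```text
t: 1.7
eef_pos: [321.8, -173.8, 404.7]
tcp_rot: [2.354, 2.08, 0.0]
contact_force: [1.1, -0.5, -0.4]
opening: 85.2
gripper_force: 0.0
```

{"api": "step_arm", "payload": {"dp": [[0.044, 0.018, 0], [0.044, 0.018, 0], [0.044, 0.018, 0], [0.044, 0.018, 0], [0.044, 0.018, 0], [0.044, 0.018, 0], [0.044, 0.018, 0], [0.044, 0.018, 0]], "spin": [0, 0, 0, 0, 0, 0, 0, 0], "hand": [1, 1, 1, 1, 1, 1, 1, 1]}}

```text
t: 2.5
eef_pos: [508.1, 158.1, 404.4]
tcp_rot: [-2.353, -2.081, 0.001]
contact_force: [1.3, -1.2, 0.3]
opening: 85.8
gripper_force: 0.0
```

```bash
python3 - <<'E'
from h import *
go(603.5,323.6,350,83.8)
c=shot('wrist','w1.png')
np.set_printoptions(precision=2,suppress=True);print(c['tool_from_camera'],c['camera_matrix'])
E
```

```text
t 2.5 pos [508.1 158.1 404.4] psi 83.0 tilt 0.02 dp(mm) [175.9  74.4  54.4] spin -0.8 F [ 1.3 -1.2  0.3] open 85.8 q [0.3  0.25 0.   1.32 0.   2.  ]
[[ 0.    0.95  0.3  74.73]
 [ 1.   -0.   -0.   -0.33]
 [-0.    0.3  -0.95 30.46]
 [ 0.    0.    0.    1.  ]] [[353.36   0.   317.85]
 [  0.   353.36 243.28]
 [  0.     0.     1.  ]]
```

View pics/w1.png

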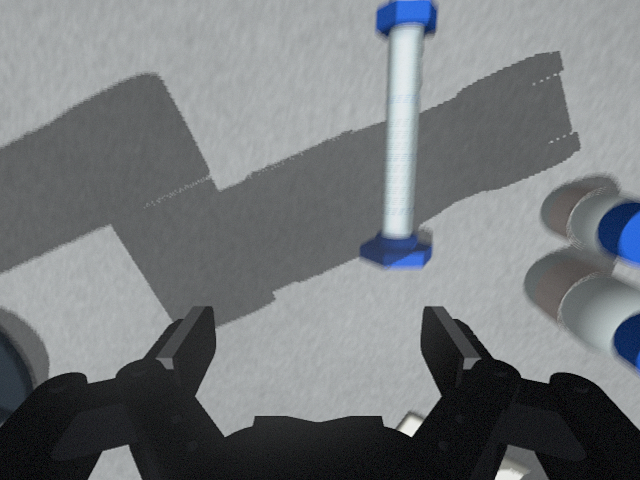

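The ring is at (407,18) and the foot at (397,250); the widest corners, at axis height, are at columns 377–437 for the ring and 361–432 for the foot.

```bash
python3 - <<'E'
from h import *
c=shot('wrist');m=cv2.inRange(cv2.cvtColor(c['pixels'],cv2.COLOR_RGB2HSV),(105,120,60),(125,255,255))
k,l,st,ce=cv2.connectedComponentsWithStats(m)
for i in range(1,k):
    if st[i,4]>300 and ce[i][0]<500:
        x,y,w,h=st[i,:4]
        for z,s in((23.6,216),(32.,7)): print(st[i],s,np.round(onplane(c,x+w/2-.5,y+h/2,z),1), [np.round(onplane(c,x+w/2,v,z)[:2],1) for v in(y,y+h)])
g=(c['pixels'].astype(int).min(2)>175)&(c['pixels'].astype(int).max(2)<256)
for v in(60,90,190,220):
    u=np.where(c['pixels'][v,370:440].astype(int).sum(1)>560)[0]+370; print(v,u.min(),u.max(),onplane(c,(u.min()+u.max())/2,v,28).round(1))
# wide arm extents above TCP (top view)
E
```

```text
[ 371   10   61   40 1737] 216 [603.1 315.1  23.6] [array([604.3, 330.3]), array([602.8, 299.4])]
[ 371   10   61   40 1737] 7 [601.1 313.2  32. ] [array([602.3, 328. ]), array([600.8, 297.9])]
[ 356  242   71   36 1408] 216 [581.9 102.8  23.6] [array([583.6, 122.5]), array([581.2,  82.3])]
[ 356  242   71   36 1408] 7 [580.4 106.   32. ] [array([582. , 125.3]), array([579.7,  86. ])]
60 389 411 [600.  290.9  28. ]
90 388 408 [597.  266.6  28. ]
190 384 402 [587.3 176.9  28. ]
220 385 400 [585.1 146.9  28. ]
```

```bash
python3 - <<'E'
from h import *
go(604,323,175,83.8)
E
```

```text
t 2.6 pos [509.8 160.3 403.4] psi 83.2 tilt 0.06 dp(mm) [172.5  74.3 228.5] spin -0.6 F [ 0.5 -1.  -0.2] open 85.3 q [0.3  0.25 0.01 1.32 0.   1.99]
```

{"api": "step_arm", "payload": {"dp": [[0.043, 0.0185, 0], [0.043, 0.0185, 0], [0.043, 0.0185, 0], [0.0435, 0.0185, 0], [0, 0, 0.04], [0, 0, 0.04], [0, 0, 0.04], [0, 0, 0.04]], "spin": [-0.6, 0, 0, 0, 0, 0, 0, 0], "hand": [1, 1, 1, 1, 1, 1, 1, 1]}}

```text
t: 3.4
eef_pos: [600.7, 318.5, 242.8]
tcp_rot: [-2.343, -2.093, 0.001]
contact_force: [-0.3, -0.0, -0.3]
opening: 85.6
gripper_force: 0.0
```

```bash
python3 - <<'E'
from h import *
go(604,323,175,83.8);go(604,323,175,83.8)
E
```

```text
t 3.4 pos [600.7 318.5 242.8] psi 83.5 tilt 0.05 dp(mm) [ 4.9  2.8 67.8] spin -0.3 F [-0.3 -0.  -0.3] open 85.6 q [ 0.49  0.58  0.11  1.1  -0.    2.17]
t 3.4 pos [600.7 318.5 242.8] psi 83.5 tilt 0.05 dp(mm) [ 4.9  2.8 67.8] spin -0.3 F [-0.3 -0.  -0.3] open 85.6 q [ 0.49  0.58  0.11  1.1  -0.    2.17]
```

{"api": "step_arm", "payload": {"dp": [[0.004, 0.002, 0.02], [0, 0, 0.02], [0, 0, 0.02], [0, 0, 0.007], [0, 0, 0], [0, 0, 0]], "spin": [-0.3, 0, 0, 0, 0, 0], "hand": [1, 1, 1, 1, 1, 1]}}

```text
t: 4.0
eef_pos: [603.7, 322.6, 178.5]
tcp_rot: [2.338, 2.099, 0.001]
contact_force: [0.9, 0.1, -0.4]
opening: 85.1
gripper_force: 0.0
```

```bash
python3 - <<'E'
from h import *
go(604,323,175,83.8)
E
```

```text
t 4.0 pos [603.7 322.6 178.5] psi 83.8 tilt 0.04 dp(mm) [0.4 0.3 3.5] spin 0.0 F [ 0.9  0.1 -0.4] open 85.1 q [0.49 0.64 0.04 0.97 0.   2.17]
```

{"api": "step_arm", "payload": {"dp": [[0, 0, 0.003], [0, 0, 0], [0, 0, 0], [0, 0, 0], [0, 0, 0], [0, 0, 0], [0, 0, 0], [0, 0, 0]], "spin": [0, 0, 0, 0, 0, 0, 0, 0], "hand": [1, 0, 0, 0, 0, 0, 0, 0]}}

```text
t: 4.8
eef_pos: [603.5, 322.7, 175.8]
tcp_rot: [2.337, 2.099, 0.001]
contact_force: [-1.0, -1.2, 6.7]
opening: 50.2
gripper_force: 61.0
```

```bash
python3 - <<'E'
from h import *
go(604,323,175,83.8)
c=shot('wrist','w2.png')
E
```

```text
t 4.8 pos [603.5 322.7 175.8] psi 83.9 tilt 0.05 dp(mm) [0.3 0.5 0.8] spin 0.1 F [-1.  -1.2  6.7] open 50.2 q [0.49 0.64 0.04 0.97 0.   2.17]
```

View pics/w2.png

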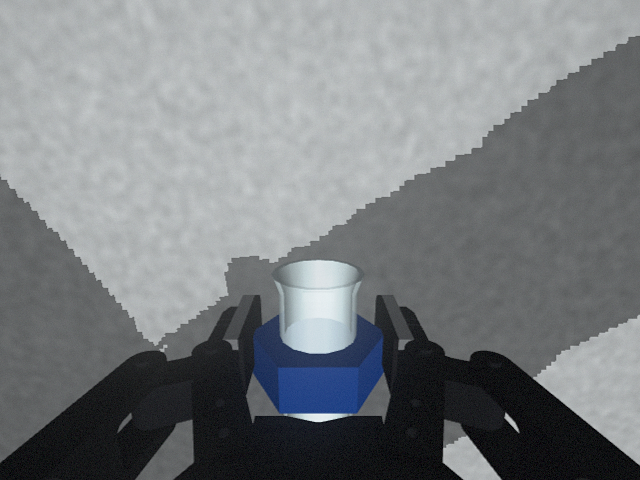

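The wrist view shows the ring between the pads, gripped across its corners at (255–383, 355), with the mouth rim at (318,275). Next I start the pivot and check whether the cylinder turns in the pads.

```bash
python3 - <<'E'
import numpy as np
a=np.radians(np.arange(0,85,4));p=np.c_[219*np.cos(a)-32*np.sin(a),219*np.sin(a)+32*np.cos(a)]
print(np.c_[np.arange(4,85,4),np.diff(p,axis=0)].round(1))
E
```

```text
[[  4.   -2.8  15.2]
 [  8.   -3.8  15. ]
 [ 12.   -4.9  14.7]
 [ 16.   -5.9  14.3]
 [ 20.   -6.8  13.8]
 [ 24.   -7.8  13.3]
 [ 28.   -8.7  12.8]
 [ 32.   -9.6  12.1]
 [ 36.  -10.4  11.4]
 [ 40.  -11.2  10.7]
 [ 44.  -11.9   9.9]
 [ 48.  -12.5   9. ]
 [ 52.  -13.1   8.1]
 [ 56.  -13.7   7.2]
 [ 60.  -14.1   6.2]
 [ 64.  -14.5   5.2]
 [ 68.  -14.9   4.2]
 [ 72.  -15.1   3.1]
 [ 76.  -15.3   2.1]
 [ 80.  -15.4   1. ]
 [ 84.  -15.4  -0.1]]
```

{"api": "step_arm", "payload": {"dp": [[0, 0, -0.0045], [0, 0, -0.0045], [-0.0025, 0, -0.015], [-0.0035, 0, -0.015], [-0.0045, 0, -0.0145], [-0.0055, 0, -0.014], [0, 0, 0]], "spin": [0, 0, 0, 0, 0, 0, 0], "hand": [0, 0, 0, 0, 0, 0, 0]}}

```text
t: 5.55
eef_pos: [602.4, 306.2, 245.4]
tcp_rot: [2.338, 2.097, 0.006]
contact_force: [0.5, 0.9, -1.7]
opening: 50.1
gripper_force: 62.5
```

```bash
cat > tilt.py <<'E'
from h import *
import sys
go(604,323,175,83.8);print(bot.read_state()['ft_torque'])
for n in sys.argv[1:]:
    c=shot(n,);P=cloud(c);m=cv2.inRange(cv2.cvtColor(c['pixels'],cv2.COLOR_RGB2HSV),(105,120,50),(125,255,255))
    k,l,st,ce=cv2.connectedComponentsWithStats(m)
    for i in range(1,k):
        if st[i,4]>40:
            q=P[(l==i)&(c['range_z']>0)]
            if len(q): print(n,st[i],np.median(q,0).round(1),'zrange',np.percentile(q[:,2],[3,97]).round(1))
E
python3 tilt.py side top
```

```text
t 5.5 pos [602.4 306.2 245.4] psi 83.8 tilt 0.23 dp(mm) [16.7 -0.5 70.4] spin -0.0 F [ 0.5  0.9 -1.7] open 50.1 q [ 0.47  0.57  0.1   1.09 -0.    2.15]
[ 0.25397217 -0.05511083 -0.02572482]
side [385  76  33  26 308] [ 443.8 -930.2   26.6] zrange [ 7.2 45.5]
side [442  77  10  10  77] [ 299.4 -927.5   97.5] zrange [ 80.6 106.4]
side [283 322  26  21 252] [562.3 100.7  94. ] zrange [ 63.1 507.9]
top [ 58 110  16  44 205] [924.7 742.8  15.6] zrange [ 7.4 23.8]
top [248 170  17  18 237] [767.5 119.1 105. ] zrange [ 99.4 110.3]
top [275 170  17  18 247] [761.3  37.3 143. ] zrange [137.7 148.8]
top [193 225   6  17  47] [595.4 291.5 111.4] zrange [ 96.7 210.2]
top [259 232   9  23 127] [579.1  92.1  93.7] zrange [ 76.8 103.5]
top [589 275  33  18  86] [ 481.7 -955.3   26.2] zrange [11.7 39.6]
top [609 341   9  11  67] [ 300.7 -930.9  101.4] zrange [ 88.2 107.5]
```

{"api": "step_arm", "payload": {"dp": [[0.006, 0, 0.015], [0.005, 0, 0.015], [0.004, 0, 0.015], [0.001, 0, 0.013], [0, 0, 0.006], [0, 0, 0.004], [0, 0, 0], [0, 0, 0]], "spin": [0, 0, 0, 0, 0, 0, 0, 0], "hand": [0, 0, 0, 0, 0, 0, 0.75, 0.75]}}

```text
t: 6.45
eef_pos: [603.5, 322.6, 174.3]
tcp_rot: [2.337, 2.099, 0.0]
contact_force: [-0.2, -0.9, -0.8]
opening: 64.3
gripper_force: 0.0
```

```bash
python3 tilt.py top; python3 - <<'E'
from h import *
c=shot('wrist','w3.png')
m=cv2.inRange(cv2.cvtColor(c['pixels'],cv2.COLOR_RGB2HSV),(105,120,40),(125,255,255))
x,y,w,h=cv2.boundingRect(m);print(x,y,w,h)
T=R.from_rotvec(bot.read_state()['tcp_rot']).as_matrix()
p=bot.read_state()['eef_pos']
# ring mouth-side face: top-flat far edge (top of image) at z 23.6+23
for z in(46,):
  for v in(315,320,360,368): print(v,((onplane(c,318,v,z)-p)@T).round(1))
E
```

```text
t 6.5 pos [603.5 322.6 174.3] psi 83.8 tilt 0.02 dp(mm) [ 0.5  0.4 -0.7] spin 0.0 F [-0.2 -0.9 -0.8] open 64.3 q [ 0.49  0.65  0.04  0.96 -0.    2.17]
[ 0.04032236  0.00011051 -0.00483684]
top [ 58 111  16  43 201] [922.6 743.   15.7] zrange [ 6.5 24. ]
top [248 170  17  18 236] [767.5 119.3 105.1] zrange [ 99.7 110.5]
top [275 170  17  18 245] [761.1  37.3 143.2] zrange [138.1 148.3]
top [255 233  10  22 144] [577.5 107.6  57.1] zrange [39.2 67.3]
top [588 275  34  19  80] [ 481.7 -953.1   26.3] zrange [13.8 41.2]
top [611 342   7  10  64] [ 299.7 -931.7  100.9] zrange [ 92.9 109.1]
248 317 136 101
315 [ 21.2  -0.2 128.1]
320 [ 19.5  -0.2 128.1]
360 [  5.   -0.2 128.1]
368 [ 2.000e+00 -1.000e-01  1.281e+02]
```

View pics/w3.png

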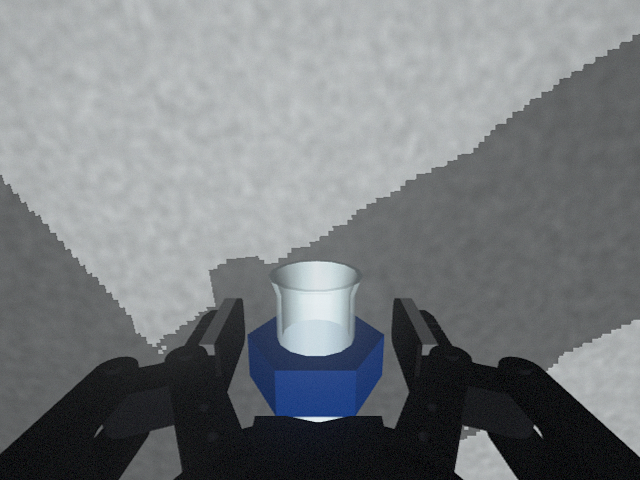

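The cylinder is lying down again. The ring's mouth-side face has its top edge at row 370, about 1.5 mm ahead of the tool centre, which gives a 12 mm overlap with the pads. I shift 6 mm towards the mouth to shorten the contact so the cylinder can swing more freely.

{"api": "step_arm", "payload": {"dp": [[0.0065, 0, 0], [0, 0, 0], [0, 0, 0], [0, 0, 0], [0, 0, 0], [0, 0, 0], [0, 0, -0.005], [0, 0, -0.005]], "spin": [0, 0, 0, 0, 0, 0, 0, 0], "hand": [0.75, 0, 0, 0, 0, 0, 0, 0]}}

```text
t: 7.35
eef_pos: [604.1, 329.0, 184.2]
tcp_rot: [2.337, 2.099, -0.001]
contact_force: [-0.6, -0.7, -0.8]
opening: 48.7
gripper_force: 61.8
```

{"api": "step_arm", "payload": {"dp": [[-0.0025, 0, -0.015], [-0.0035, 0, -0.015], [-0.0045, 0, -0.0145], [-0.0055, 0, -0.014], [-0.006, 0, -0.013], [-0.007, 0, -0.013], [-0.008, 0, -0.012], [0, 0, 0]], "spin": [0, 0, 0, 0, 0, 0, 0, 0], "hand": [0, 0, 0, 0, 0, 0, 0, 0]}}

```text
t: 8.15
eef_pos: [600.6, 291.4, 283.0]
tcp_rot: [2.338, 2.097, 0.004]
contact_force: [-0.2, 1.2, -1.7]
opening: 48.5
gripper_force: 65.3
```

```bash
python3 tilt.py side top|grep -v "9[0-9][0-9]\.[0-9]\|76[0-9]\.[0-9]"
```

```text
t 8.2 pos [600.6 291.4 283. ] psi 83.8 tilt 0.15 dp(mm) [ 31.6  -0.3 108. ] spin -0.0 F [-0.2  1.2 -1.7] open 48.5 q [ 0.45  0.54  0.13  1.17 -0.    2.13]
[ 0.24292486 -0.11885908  0.0122326 ]
side [281 328  29  28 408] [569.4  94.5  51.4] zrange [14.5 63.4]
top [ 58 110  16  44 208] [922.  742.1  16.2] zrange [ 7.7 24.3]
top [195 225   9  17  96] [598.7 270.5 145.6] zrange [132.1 153.9]
top [261 233  12  23 175] [576.9  89.7  53.5] zrange [33.  63.8]
top [610 341   8  11  67] [ 300.7 -931.   101. ] zrange [ 93.  107.9]
```

It is pivoting now, with the foot staying on the bench. I continue along the arc.

{"api": "step_arm", "payload": {"dp": [[-0.009, 0, -0.0125], [-0.0095, 0, -0.012], [-0.0105, 0, -0.0115], [-0.011, 0, -0.0105], [-0.012, 0, -0.01], [-0.0125, 0, -0.009], [-0.013, 0, -0.008], [0, 0, 0]], "spin": [0, 0, 0, 0, 0, 0, 0, 0], "hand": [0, 0, 0, 0, 0, 0, 0, 0]}}

```text
t: 9.05
eef_pos: [591.9, 213.5, 355.8]
tcp_rot: [2.339, 2.096, 0.002]
contact_force: [-0.0, -0.0, -1.5]
opening: 48.6
gripper_force: 72.8
```

```bash
python3 tilt.py side top|grep -v "9[0-9][0-9]\.[0-9]\|76[0-9]\.[0-9]"
```

```text
t 9.1 pos [591.9 213.5 355.8] psi 83.7 tilt 0.09 dp(mm) [110.1  -0.2 180.8] spin -0.1 F [-0.  -0.  -1.5] open 48.6 q [ 0.35  0.44  0.15  1.29 -0.    2.03]
[ 0.04416098 -0.05657281 -0.01080912]
side [285 306  31  30 410] [562.9  49.8  74.1] zrange [40.9 87.3]
side [266 346   8   8  42] [594.7 209.2 204.4] zrange [198.2 209.9]
top [216 226  11  18 103] [586.2 190.8 216. ] zrange [204.6 223.6]
top [272 235  16  22 219] [570.5  42.7  76. ] zrange [52.9 86. ]
```

{"api": "step_arm", "payload": {"dp": [[-0.04, 0, -0.03], [-0.03, 0, -0.015], [-0.02, 0, -0.005], [-0.01, 0, 0], [-0.004, 0, 0], [0, 0, 0]], "spin": [0, 0, 0, 0, 0, 0], "hand": [0, 0, 0, 0, 0, 0]}}

```text
t: 9.75
eef_pos: [580.7, 112.2, 403.3]
tcp_rot: [-2.337, -2.098, 0.001]
contact_force: [-0.4, 0.3, -1.7]
opening: 48.3
gripper_force: 84.2
```

```bash
python3 tilt.py side top|grep -v "9[0-9][0-9]\.[0-9]\|76[0-9]\.[0-9]"
```

```text
t 9.8 pos [580.7 112.2 403.3] psi 83.8 tilt 0.08 dp(mm) [212.1   0.8 228.3] spin 0.0 F [-0.4  0.3 -1.7] open 48.3 q [0.19 0.35 0.15 1.37 0.   1.87]
[ 0.18375315 -0.03696575 -0.0141879 ]
side [211 275  22  22 388] [759.5  45.4 142.9] zrange [127.5 147. ]
side [283 288  10  11  70] [582.1 106.1 254.4] zrange [249.7 259.6]
side [284 291  38  27 364] [553.7  20.7  72.2] zrange [ 52.9 291.9]
top [ 58 110  16  44 199] [924.  742.3  16.7] zrange [ 7.2 24.3]
top [254 232   9  16  62] [574.7  84.3 261.7] zrange [255.4 370.7]
top [288 237  20  23 242] [562.4 -12.4  82. ] zrange [62.8 94. ]
```

{"api": "step_arm", "payload": {"dp": [[0.01, 0, 0.01], [0.02, 0, 0.01], [0.03, 0, 0.02], [-0.04, 0, -0.03], [-0.03, 0, -0.015], [-0.02, 0, -0.005], [-0.01, 0, 0], [-0.004, 0, 0]], "spin": [0, 0, 0, 0, 0, 0, 0, 0], "hand": [0, 0, 0, 0, 0, 0, 0, 0]}}

```text
t: 10.65
eef_pos: [576.0, 68.3, 413.3]
tcp_rot: [-2.337, -2.098, 0.0]
contact_force: [0.3, 1.0, -2.9]
opening: 48.7
gripper_force: 89.6
```

```bash
python3 tilt.py side top|grep -v "9[0-9][0-9]\.[0-9]\|76[0-9]\.[0-9]"
```

```text
t 10.7 pos [576.   68.3 413.3] psi 83.8 tilt 0.06 dp(mm) [256.2   0.6 238.4] spin 0.0 F [ 0.3  1.  -2.9] open 48.7 q [0.12 0.33 0.14 1.38 0.   1.8 ]
[ 0.20570837 -0.04506274  0.02760801]
side [291 268   9  10  69] [576.8  59.6 264.6] zrange [260.2 316.3]
side [211 275  22  22 386] [759.7  45.3 143.2] zrange [127.6 147.9]
side [287 276  38  32 484] [558.2  -6.9  75.1] zrange [ 56.  262.9]
top [297 238  20  23 245] [559.9 -41.   81.3] zrange [62.3 92.6]
```

{"api": "step_arm", "payload": {"dp": [[-0.025, 0, -0.01], [0.04, 0, 0], [-0.04, 0, 0], [0.04, 0, 0], [-0.04, 0, 0], [0.04, 0, 0], [-0.04, 0, 0], [0.015, 0, 0]], "spin": [0, 0, 0, 0, 0, 0, 0, 0], "hand": [0, 0, 0, 0, 0, 0, 0, 0]}}

```text
t: 11.55
eef_pos: [574.7, 57.2, 423.5]
tcp_rot: [2.338, 2.098, -0.003]
contact_force: [0.3, -0.6, -1.1]
opening: 48.4
gripper_force: 97.0
```

```bash
python3 tilt.py side top|grep -v "9[0-9][0-9]\.[0-9]\|76[0-9]\.[0-9]"
```

```text
t 11.6 pos [574.7  57.2 423.5] psi 83.8 tilt 0.12 dp(mm) [267.8   0.8 248. ] spin 0.0 F [ 0.3 -0.6 -1.1] open 48.4 q [ 0.1   0.33  0.16  1.4  -0.    1.78]
[-0.34677479  0.09071064  0.05371568]
side [292 261  11   9  66] [575.3  48.7 275.4] zrange [270.9 326.3]
side [289 269  18  12 106] [565.   65.2 268.1] zrange [259.5 292.9]
side [211 274  22  23 389] [759.5  44.7 143. ] zrange [127.3 147.6]
side [298 278  27  28 387] [555.  -14.8  76.1] zrange [64.4 95.2]
top [292 237  21  23 241] [560.9 -29.6  79.3] zrange [65.8 90.9]
```

{"api": "step_arm", "payload": {"dp": [[0.022, 0, 0], [-0.045, 0, 0], [0.045, 0, 0], [-0.045, 0, 0], [0.045, 0, 0], [-0.045, 0, 0], [0.045, 0, 0], [-0.022, 0, 0]], "spin": [0, 0, 0, 0, 0, 0, 0, 0], "hand": [0, 0, 0, 0, 0, 0, 0, 0]}}

```text
t: 12.45
eef_pos: [575.7, 62.1, 423.5]
tcp_rot: [-2.332, -2.102, -0.003]
contact_force: [-0.0, 3.2, -1.9]
opening: 48.6
gripper_force: 110.5
```

```bash
python3 tilt.py side top|grep -v "9[0-9][0-9]\.[0-9]\|76[0-9]\.[0-9]"; python3 - <<'E'
from h import *
c=shot('side','s2.png');cv2.imwrite('pics/s2c.png',cv2.resize(c['pixels'][180:380,200:440,::-1],None,fx=3,fy=3))
E
```

```text
t 12.4 pos [575.7  62.1 423.5] psi 84.0 tilt 0.16 dp(mm) [261.8   1.2 249.2] spin 0.2 F [-0.   3.2 -1.9] open 48.6 q [0.11 0.33 0.16 1.4  0.   1.78]
[ 1.21037629 -0.13354631 -0.00409011]
side [285 267  20  17 139] [570.4  72.3 269.5] zrange [256.7 274.4]
side [211 274  22  23 386] [759.3  45.3 143.2] zrange [127.6 147.2]
side [290 299  28  26 405] [563.   36.4  64.3] zrange [56.2 78.6]
top [283 236  21  23 231] [563.5  -2.9  70.1] zrange [60.  89.8]
```

View pics/s2c.png

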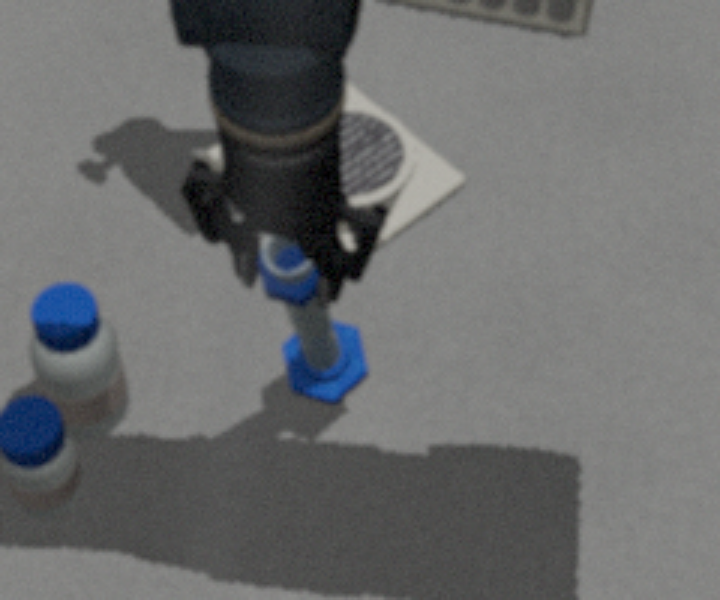

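The side view shows the cylinder hanging almost upright from the gripper: ring at crop (290,275), foot at crop (325,362), leaning only slightly. I triangulate the foot to get the remaining tilt.

```bash
cat > foot.py <<'E'
from h import *
from scipy.optimize import least_squares
import sys
def tri(rs):
    A=sum(np.eye(3)-np.outer(d,d)/(d@d) for o,d in rs);b=sum((np.eye(3)-np.outer(d,d)/(d@d))@o for o,d in rs);return np.linalg.solve(A,b)
x,y=map(float,sys.argv[1:3]);rs=[]
for n in('top','side'):
    c=shot(n);P=cloud(c);m=cv2.inRange(cv2.cvtColor(c['pixels'],cv2.COLOR_RGB2HSV),(105,120,50),(125,255,255))
    m[(abs(P[...,0]-x)>80)|(abs(P[...,1]-y)>80)|(P[...,2]>150)]=0
    k=max(cv2.findContours(m,0,cv2.CHAIN_APPROX_NONE)[0],key=cv2.contourArea)
    (u,v)=cv2.minEnclosingCircle(k)[0];bx=cv2.boundingRect(k);rs.append(ray(c,u,v));print(n,bx,round(u,1),round(v,1))
f=tri(rs);s=bot.read_state();T=R.from_rotvec(s['tcp_rot']).as_matrix()
g=s['eef_pos']+T@np.array([-8,0,150.]);a=T.T@(f-g)
print('foot',f.round(1),'grip',g.round(1),'in tool',a.round(1),'lean x %.1f y %.1f deg'%tuple(np.degrees(np.arctan2(-a[:2],a[2]))),'t',s['t'])
E
python3 foot.py 565 20
```

```text
top (286, 236, 21, 23) 296.1 247.1
side (293, 293, 27, 27) 306.2 305.2
foot [570.8  -1.4  46.1] grip [574.1  50.7 274.1] in tool [-52.3   2.4 227.9] lean x 12.9 y -0.6 deg t 12.7
```

{"api": "step_arm", "payload": {"dp": [[0, 0, 0.01], [0, 0, 0.015], [0, 0, 0.01], [0, 0, 0.006], [0, 0, 0.003], [0, 0, 0], [0, 0, 0]], "spin": [0, 0, 0, 0, 0, 0, 0], "hand": [0, 0, 0, 0, 0, 0, 0]}}

```text
t: 13.4
eef_pos: [575.1, 58.2, 380.6]
tcp_rot: [2.337, 2.099, 0.001]
contact_force: [0.2, -0.9, -1.7]
opening: 48.6
gripper_force: 111.5
```

```bash
python3 foot.py 565 20
```

```text
top (286, 237, 20, 22) 295.3 247.6
side (294, 301, 27, 26) 306.6 312.6
foot [570.2   2.3  18.1] grip [574.3  50.3 230.7] in tool [-48.2   0.9 212.7] lean x 12.8 y -0.2 deg t 13.5
```

{"api": "step_arm", "payload": {"dp": [[0, 0, 0.001], [0, 0, 0.001], [0, 0, 0]], "spin": [0, 0, 0], "hand": [0, 0, 0]}}

```text
t: 13.8
eef_pos: [574.9, 58.2, 378.1]
tcp_rot: [-2.337, -2.099, -0.0]
contact_force: [0.0, -0.1, -3.0]
opening: 48.5
gripper_force: 111.5
```

{"api": "step_arm", "payload": {"dp": [[0, 0, 0.001], [0, 0, 0.001], [0, 0, 0]], "spin": [0, 0, 0], "hand": [0, 0, 0]}}

```text
t: 14.1
eef_pos: [575.0, 58.3, 377.5]
tcp_rot: [2.337, 2.099, 0.003]
contact_force: [-0.1, 0.3, 7.8]
opening: 48.5
gripper_force: 112.3
```

{"api": "step_arm", "payload": {"dp": [[-0.005, 0, 0], [-0.005, 0, 0], [-0.005, 0, 0], [-0.005, 0, 0], [-0.005, 0, 0], [0, 0, 0]], "spin": [0, 0, 0, 0, 0, 0], "hand": [0, 0, 0, 0, 0, 0]}}

```text
t: 14.7
eef_pos: [572.7, 33.3, 378.3]
tcp_rot: [2.337, 2.098, 0.007]
contact_force: [-0.6, 2.0, 11.9]
opening: 48.8
gripper_force: 118.1
```

```bash
python3 foot.py 565 20
```

```text
top (292, 237, 15, 22) 296.2 247.7
side (294, 303, 27, 25) 306.8 313.4
foot [ 5.704e+02 -1.000e-01  9.900e+00] grip [572.5  26.  228.3] in tool [-2.670e+01 -1.000e-01  2.183e+02] lean x 7.0 y 0.0 deg t 14.8
```

Lean is now about 7° with the foot standing firm. I nudge it slightly more, lift, and meanwhile measure the shelf from the drip-grid disc.

{"api": "step_arm", "payload": {"dp": [[-0.004, 0, 0], [0, 0, -0.015], [0, 0, -0.03], [0, 0, -0.04], [0, 0, -0.03], [0, 0, -0.01], [0, 0, 0]], "spin": [0, 0, 0, 0, 0, 0, 0], "hand": [0, 0, 0, 0, 0, 0, 0]}}

```text
t: 15.5
eef_pos: [572.0, 29.3, 502.0]
tcp_rot: [2.337, 2.098, 0.003]
contact_force: [0.5, -0.6, -3.0]
opening: 48.5
gripper_force: 112.9
```

```bash
python3 foot.py 565 10; python3 - <<'E'
from h import *
for n,(x0,y0,x1,y1) in(('top',(350,218,392,262)),('side',(290,212,342,252))):
    c=dict(np.load(n+'0.npz'));g=cv2.cvtColor(c['pixels'],cv2.COLOR_RGB2GRAY)
    sub=cv2.GaussianBlur(g,(5,5),0)[y0:y1,x0:x1];t,m=cv2.threshold(sub,0,255,cv2.THRESH_BINARY_INV|cv2.THRESH_OTSU)
    m=cv2.morphologyEx(m,cv2.MORPH_CLOSE,np.ones((3,3)))
    ks=sorted(cv2.findContours(m,0,cv2.CHAIN_APPROX_NONE)[0],key=cv2.contourArea)[-3:]
    for k in ks:
        k=k[:,0]+[x0,y0]
        if len(k)<12: continue
        p=np.array([onplane(c,u,v,54.5)[:2] for u,v in k],np.float32)
        print(n,t,'n',len(k),cv2.boundingRect(k.astype(np.int32)),'circ',cv2.minEnclosingCircle(p),'ell',np.array(cv2.fitEllipse(p)[0]).round(1),cv2.fitEllipse(p)[1])
E
```

```text
top (292, 249, 22, 10) 302.5 251.0
side (296, 266, 29, 25) 310.0 276.5
foot [559.8 -23.4 140.4] grip [570.7  21.4 349.6] in tool [-45.7  -5.7 209.2] lean x 12.3 y 1.6 deg t 15.6
top 103.0 n 15 (378, 218, 7, 5) circ ((660.4572143554688, -258.963623046875), 10.133477210998535) ell [ 660.  -256.9] (12.42768383026123, 19.938459396362305)
top 103.0 n 16 (388, 227, 4, 7) circ ((628.5508422851562, -286.76580810546875), 9.719095230102539) ell [ 628.5 -285.5] (10.402806282043457, 22.040637969970703)
top 103.0 n 93 (357, 225, 35, 31) circ ((596.57177734375, -238.24949645996094), 53.10951232910156) ell [ 594.8 -231.9] (87.2177734375, 99.23094177246094)
side 121.0 n 48 (290, 212, 11, 18) circ ((662.2277221679688, -256.3154602050781), 33.55949401855469) ell [ 666.4 -261.9] (25.83966064453125, 70.86153411865234)
side 121.0 n 97 (290, 236, 42, 16) circ ((602.3152465820312, -185.63658142089844), 55.5447998046875) ell [ 600.4 -189.3] (60.468223571777344, 112.7960205078125)
side 121.0 n 88 (299, 218, 35, 27) circ ((596.8517456054688, -232.56068420410156), 48.54487609863281) ell [ 597. -232.] (93.21177673339844, 94.14427185058594)
```

{"api": "step_arm", "payload": {"dp": [[0, 0, 0], [0, 0, 0], [0, 0, 0], [0, 0, 0], [0, 0, 0], [0, 0, 0], [0, 0, 0], [0, 0, 0]], "spin": [-4, -8, -8.4, -8.4, -8.4, -8.4, -8.4, -8.4], "hand": [0, 0, 0, 0, 0, 0, 0, 0]}}

```text
t: 16.4
eef_pos: [571.8, 29.3, 498.9]
tcp_rot: [-0.902, -3.006, 0.002]
contact_force: [0.3, 0.2, -2.4]
opening: 48.5
gripper_force: 112.8
```

{"api": "step_arm", "payload": {"dp": [[0, 0, 0], [0, 0, 0], [0, 0, 0], [0, 0, 0], [0, 0, 0], [0, 0, 0], [0, 0, 0], [0, 0, 0]], "spin": [-8.4, -8.4, -8.4, -8.4, -8.4, -8.4, -8.4, -8.4], "hand": [0, 0, 0, 0, 0, 0, 0, 0]}}

```text
t: 17.2
eef_pos: [571.8, 29.3, 498.9]
tcp_rot: [0.912, -3.003, -0.001]
contact_force: [-0.3, -0.1, -1.8]
opening: 48.6
gripper_force: 112.8
```

{"api": "step_arm", "payload": {"dp": [[0, 0, 0], [0, 0, 0], [0, 0, 0], [0, 0, 0]], "spin": [-8, -8, -4.7, 0], "hand": [0, 0, 0, 0]}}

```text
t: 17.6
eef_pos: [571.8, 29.3, 499.2]
tcp_rot: [1.43, -2.794, -0.002]
contact_force: [0.6, 0.2, -2.4]
opening: 48.0
gripper_force: 112.9
```

```bash
python3 foot.py 560 30; python3 - <<'E'
from h import *
go(440,20,502,-124.6)
go(440,-340,502,-124.6)
E
```

```text
t 17.6 pos [571.8  29.3 499.5] psi -126.0 tilt 0.16 dp(mm) [ 85.  101.2  -2.1] spin -1.4 F [ 0.3 -0.7 -1.9] open 49.0 q [ 0.05  0.32  0.33  1.59 -0.   -0.89]
t 17.6 pos [571.8  29.3 499.5] psi -126.0 tilt 0.16 dp(mm) [ 376.3 -110.2   -2.1] spin -1.4 F [ 0.3 -0.7 -1.9] open 49.0 q [ 0.05  0.32  0.33  1.59 -0.   -0.89]Traceback (most recent call last):
  File "foot.py", line 10, in <module>
    k=max(cv2.findContours(m,0,cv2.CHAIN_APPROX_NONE)[0],key=cv2.contourArea)
ValueError: max() iterable argument is empty
```

{"api": "step_arm", "payload": {"dp": [[0.007, 0.008, 0], [0.014, 0.017, 0], [0.021, 0.026, 0], [0.021, 0.026, 0], [0.014, 0.018, 0], [0.006, 0.008, 0], [0.006, -0.005, 0], [0.012, -0.009, 0]], "spin": [-1.4, 0, 0, 0, 0, 0, 0, 0], "hand": [0, 0, 0, 0, 0, 0, 0, 0]}}

```text
t: 18.45
eef_pos: [441.6, -3.4, 501.3]
tcp_rot: [-1.465, 2.778, -0.001]
contact_force: [0.6, -0.2, -1.3]
opening: 48.5
gripper_force: 112.7
```

{"api": "step_arm", "payload": {"dp": [[0.02, -0.0155, 0], [0.026, -0.02, 0], [0.03, -0.023, 0], [0.03, -0.023, 0], [0.03, -0.023, 0], [0.03, -0.023, 0], [0.03, -0.023, 0], [0.03, -0.023, 0]], "spin": [0, 0, 0, 0, 0, 0, 0, 0], "hand": [0, 0, 0, 0, 0, 0, 0, 0]}}

```text
t: 19.25
eef_pos: [457.0, -290.5, 500.5]
tcp_rot: [1.463, -2.78, 0.0]
contact_force: [0.8, -0.1, -1.5]
opening: 48.7
gripper_force: 112.8
```

{"api": "step_arm", "payload": {"dp": [[0.022, -0.017, 0], [0.015, -0.011, 0], [0.008, -0.006, 0], [0.003, -0.002, 0], [0, 0, 0]], "spin": [0, 0, 0, 0, 0], "hand": [0, 0, 0, 0, 0]}}

```text
t: 19.75
eef_pos: [459.2, -347.6, 501.1]
tcp_rot: [-1.464, 2.78, 0.001]
contact_force: [0.2, -0.4, -1.5]
opening: 48.5
gripper_force: 112.9
```

```bash
python3 - <<'E'
from h import *
go(511.3,-355.5,499,-124.6)
c=shot('wrist','w4.png')
np.savez('w4.npz',pixels=c['pixels'],range_z=c['range_z'],camera_matrix=c['camera_matrix'],C=c['C'])
E
```

```text
t 19.8 pos [ 459.2 -347.6  501.1] psi -124.4 tilt 0.03 dp(mm) [-22.9 -47.5   2.1] spin 0.2 F [ 0.2 -0.4 -1.5] open 48.5 q [-0.65  0.32  0.35  1.6   0.   -1.62]
```

View pics/w4.png

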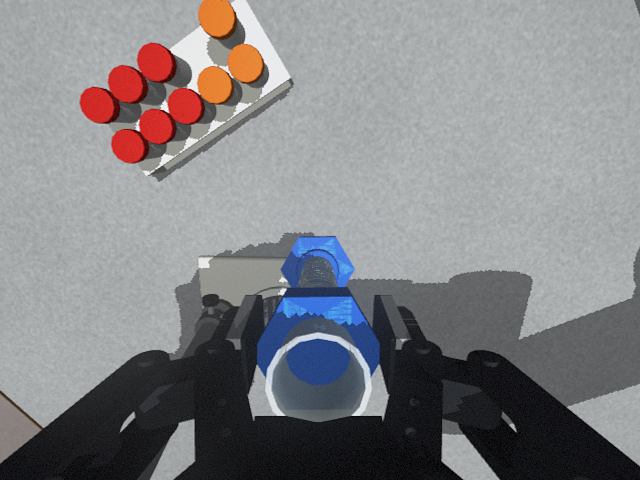

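The wrist view shows the foot at (317,268) and the rim at (318,378), which means the lean is about 12° (it sprang back after lifting). The ring sits about 7 mm inward of the tool axis. I'll land the foot near the shelf's outer side and finish righting it there. First I move to the outer approach point and descend.

{"api": "step_arm", "payload": {"dp": [[-0.003, -0.006, 0], [-0.006, -0.013, 0], [-0.007, -0.015, 0.005], [-0.005, -0.01, 0.015], [-0.002, -0.004, 0.015], [0, 0, 0.01], [0, 0, 0.006], [0, 0, 0]], "spin": [0.2, 0, 0, 0, 0, 0, 0, 0], "hand": [0, 0, 0, 0, 0, 0, 0, 0]}}

```text
t: 20.6
eef_pos: [511.2, -355.8, 449.4]
tcp_rot: [1.459, -2.781, -0.002]
contact_force: [-0.4, 0.7, -1.1]
opening: 48.7
gripper_force: 112.9
```

```bash
python3 - <<'E'
from h import *
go(542,-311,430,-124.6)
# shelf disc from side camera now (head view unobstructed?) and clearance check
c=shot('side');g=cv2.cvtColor(c['pixels'],cv2.COLOR_RGB2GRAY)
cv2.imwrite('pics/s5.png',cv2.resize(c['pixels'][60:280,210:410,::-1],None,fx=2.7,fy=2.7))
E
```

```text
t 20.6 pos [ 511.2 -355.8  449.4] psi -124.6 tilt 0.09 dp(mm) [-54.3   0.1  19.4] spin -0.0 F [-0.4  0.7 -1.1] open 48.7 q [-0.61  0.41  0.35  1.51 -0.   -1.57]
```

View pics/s5.png

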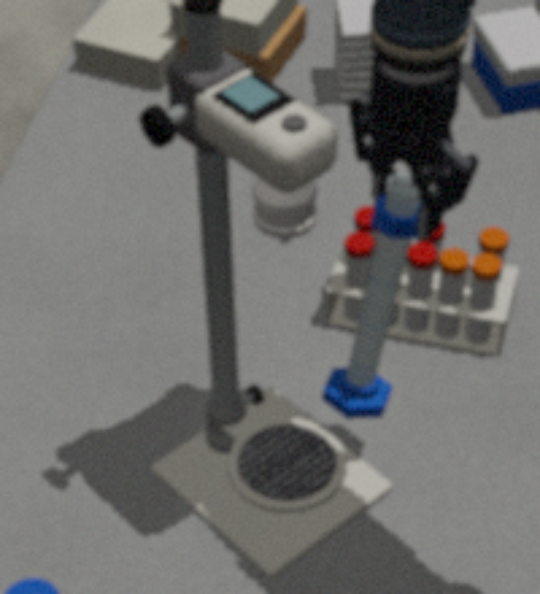

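The side view shows the cylinder held beside the shelf with its foot at crop (358,390) leaning towards the shelf at crop (288,462), clear of the head and filter. I move in and lower.

{"api": "step_arm", "payload": {"dp": [[-0.006, 0, 0], [-0.012, 0, 0], [-0.015, 0, 0], [-0.012, 0, 0.004], [-0.007, 0, 0.004], [-0.002, 0, 0.004], [0, 0, 0.002], [0, 0, 0]], "spin": [0, 0, 0, 0, 0, 0, 0, 0], "hand": [0, 0, 0, 0, 0, 0, 0, 0]}}

```text
t: 21.45
eef_pos: [542.1, -311.8, 435.6]
tcp_rot: [1.459, -2.782, -0.001]
contact_force: [-0.4, -0.9, -2.2]
opening: 48.2
gripper_force: 113.0
```

{"api": "step_arm", "payload": {"dp": [[0, 0, 0.001], [0, 0, 0.001], [0, 0, 0]], "spin": [0, 0, 0], "hand": [0, 0, 0]}}

```text
t: 21.75
eef_pos: [542.1, -312.0, 434.1]
tcp_rot: [1.458, -2.783, -0.0]
contact_force: [0.8, -0.5, -1.7]
opening: 48.2
gripper_force: 112.9
```

{"api": "step_arm", "payload": {"dp": [[0, 0, 0.001], [0, 0, 0.001], [0, 0, 0]], "spin": [0, 0, 0], "hand": [0, 0, 0]}}

```text
t: 22.05
eef_pos: [542.2, -311.7, 432.1]
tcp_rot: [1.459, -2.782, -0.0]
contact_force: [0.2, 0.1, -1.9]
opening: 48.4
gripper_force: 112.9
```

{"api": "step_arm", "payload": {"dp": [[0, 0, 0.001], [0, 0, 0.001], [0, 0, 0]], "spin": [0, 0, 0], "hand": [0, 0, 0]}}

```text
t: 22.35
eef_pos: [542.2, -311.7, 430.0]
tcp_rot: [1.459, -2.782, -0.001]
contact_force: [-0.2, -0.4, -2.2]
opening: 48.9
gripper_force: 112.9
```

{"api": "step_arm", "payload": {"dp": [[0, 0, 0.001], [0, 0, 0]], "spin": [0, 0], "hand": [0, 0]}}

```text
t: 22.55
eef_pos: [542.2, -311.7, 429.3]
tcp_rot: [-1.459, 2.782, -0.0]
contact_force: [0.0, -0.8, -1.4]
opening: 48.3
gripper_force: 113.0
```

{"api": "step_arm", "payload": {"dp": [[0, 0, 0.001], [0, 0, 0]], "spin": [0, 0], "hand": [0, 0]}}

```text
t: 22.75
eef_pos: [542.2, -311.7, 429.0]
tcp_rot: [-1.459, 2.782, -0.002]
contact_force: [-1.2, 0.9, 4.4]
opening: 48.1
gripper_force: 113.4
```

Contact came at the expected height, so the shelf top is at about 54 mm. I right it inward now.

{"api": "step_arm", "payload": {"dp": [[-0.003, 0, 0], [-0.003, 0, 0], [-0.003, 0, -0.0005], [0, 0, 0]], "spin": [0, 0, 0, 0], "hand": [0, 0, 0, 0]}}

```text
t: 23.15
eef_pos: [547.4, -304.2, 430.0]
tcp_rot: [-1.459, 2.782, -0.003]
contact_force: [-1.9, -0.6, 7.6]
opening: 48.6
gripper_force: 115.7
```

```bash
cat > lean.py <<'E'
from h import *
c=shot('wrist');s=bot.read_state();T=R.from_rotvec(s['tcp_rot']).as_matrix()
m=cv2.inRange(cv2.cvtColor(c['pixels'],cv2.COLOR_RGB2HSV),(100,120,50),(125,255,255))
col=np.where(m[:,317]>0)[0];top=col.min();w=cv2.inRange(c['pixels'],(215,215,215),(255,255,255))
# top row = outward top edge of foot (s=14, 32 outward); solve lean about grip (x=-7,z=154,s=222)
for th in np.arange(0,16,.5):
    a=np.radians(th);u=np.array([np.sin(a),0,-np.cos(a)]);n=np.array([np.cos(a),0,np.sin(a)])
    p=np.array([-7,0,154.])-u*208+n*32
    q=np.linalg.inv(c['tool_from_camera'])@np.r_[p,1];v=c['camera_matrix'][1,2]+c['camera_matrix'][1,1]*(-q[1])/(-q[2])
    if abs(v-top)<1.5: print('lean',th,'row',round(v,1))
print('top row',top,'cols',np.where(m[top+2]>0)[0][[0,-1]]);go(596.5-.568*76,-232-.823*76,None,-124.6)
E
python3 lean.py
```

```text
lean 10.0 row 228.2
top row 228 cols [298 336]
t 23.2 pos [ 547.3 -304.3  430. ] psi -124.7 tilt 0.11 dp(mm) [-11.5   0.6  -0. ] spin -0.1 F [-2.1 -1.4  7.6] open 48.5 q [-0.51  0.41  0.3   1.46 -0.   -1.47]
```

{"api": "step_arm", "payload": {"dp": [[-0.003, 0, -0.0004], [-0.003, 0, -0.0004], [-0.003, 0, -0.0003], [-0.002, 0, 0], [0, 0, 0]], "spin": [0, 0, 0, 0, 0], "hand": [0, 0, 0, 0, 0]}}

```text
t: 23.7
eef_pos: [553.5, -295.3, 430.7]
tcp_rot: [1.459, -2.782, 0.003]
contact_force: [-3.9, -1.7, 6.5]
opening: 48.0
gripper_force: 117.3
```

```bash
python3 lean.py; python3 - <<'E'
from h import *
# clearance: head/filter points vs tool axis, from side and top cams
s=bot.read_state();p=s['eef_pos']
for n in('side','top'):
    c=dict(np.load(n+'0.npz'));P=cloud(c)
    m=(P[...,2]>428)&(P[...,2]<480)&(abs(P[...,0]-600)<120)&(P[...,1]<-180)&(P[...,1]>-320)&(c['range_z']>0)
    d=np.hypot(*(P[m][:,:2]-p[:2]).T);print(n,m.sum(),np.percentile(d,[0,1,3,10]).round(1))
E
```

```text
lean 7.0 row 217.2
lean 7.5 row 219.0
top row 218 cols [298 337]
t 23.8 pos [ 553.5 -295.4  430.7] psi -124.7 tilt 0.11 dp(mm) [-0.6  0.6 -0. ] spin -0.1 F [-2.4 -2.3  6.8] open 48.2 q [-0.49  0.41  0.31  1.47 -0.   -1.46]
side 2068 [48.7 56.4 61.9 72.6]
top 1880 [45.4 49.3 53.3 62.3]
```

{"api": "step_arm", "payload": {"dp": [[0, 0, -0.0006], [0, 0, 0], [0, 0, 0], [0, 0, 0], [0, 0, 0], [0, 0, 0], [0, 0, 0]], "spin": [0, 0, 0, 0, 0, 0, 0], "hand": [0, 0, 0.75, 0.75, 0.75, 0.75, 0.75]}}

```text
t: 24.45
eef_pos: [553.7, -295.2, 430.3]
tcp_rot: [-1.459, 2.782, 0.001]
contact_force: [-0.2, 0.2, 0.2]
opening: 64.1
gripper_force: 0.0
```

```bash
python3 foot.py 575 -265; python3 - <<'E'
from h import *
c=shot('side');P=cloud(c);m=cv2.inRange(cv2.cvtColor(c['pixels'],cv2.COLOR_RGB2HSV),(105,120,50),(125,255,255))
k,l,st,ce=cv2.connectedComponentsWithStats(m)
for i in range(1,k):
    q=P[(l==i)&(c['range_z']>0)]
    if st[i,4]>30 and len(q): print(st[i],np.median(q,0).round(1))
E
```

```text
top (372, 238, 19, 19) 382.0 247.0
side (313, 213, 26, 19) 325.5 221.0
foot [ 576.  -261.3   66.2] grip [ 558.2 -288.6  280.3] in tool [-32.6   0.9 214.1] lean x 8.7 y -0.2 deg t 24.55
[385  77  33  25 302] [ 443.  -929.6   26.7]
[442  77  10  10  74] [ 299.7 -927.4   95.9]
[322 155  20  15 170] [ 563.8 -260.9  279.7]
[313 213  26  19 311] [ 573.5 -245.2   72. ]
[211 274  22  23 387] [759.6  45.4 143. ]
[199 311  23  25 430] [765.8 126.  105.2]
```

{"api": "step_arm", "payload": {"dp": [[0, 0, 0], [0, 0, 0], [0, 0, -0.004], [0, 0, -0.012], [0, 0, -0.02], [0, 0, -0.03], [0, 0, -0.03], [0.02, 0, -0.01]], "spin": [0, 0, 0, 0, 0, 0, 0, 0], "hand": [1, 1, 1, 1, 1, 1, 1, 1]}}

```text
t: 25.4
eef_pos: [542.8, -310.5, 539.7]
tcp_rot: [-1.461, 2.778, -0.005]
contact_force: [-0.8, -0.5, 0.5]
opening: 85.6
gripper_force: 0.0
```

{"api": "step_arm", "payload": {"dp": [[0.03, 0, 0], [0.04, 0, 0], [0.04, 0, 0], [0.02, 0, 0], [0, 0, 0]], "spin": [0, 0, 0, 0, 0], "hand": [1, 1, 1, 1, 1]}}

```text
t: 25.9
eef_pos: [466.7, -420.8, 536.5]
tcp_rot: [1.454, -2.784, 0.0]
contact_force: [0.1, 1.1, 0.5]
opening: 85.4
gripper_force: 0.0
```

```bash
cat > cyl.py <<'E'
from h import *
def tri(rs):
    A=sum(np.eye(3)-np.outer(d,d)/(d@d) for o,d in rs);b=sum((np.eye(3)-np.outer(d,d)/(d@d))@o for o,d in rs);return np.linalg.solve(A,b)
rays={'foot':[],'ring':[]}
for n in('top','side'):
    c=shot(n);P=cloud(c);m=cv2.inRange(cv2.cvtColor(c['pixels'],cv2.COLOR_RGB2HSV),(105,120,50),(125,255,255))
    m[(abs(P[...,0]-590)>110)|(abs(P[...,1]+240)>110)]=0
    k,l,st,ce=cv2.connectedComponentsWithStats(m)
    for i in range(1,k):
        if st[i,4]<25: continue
        z=np.median(P[l==i][:,2]);nm='foot' if z<150 else 'ring'
        u,v=st[i,0]+st[i,2]/2-.5,st[i,1]+st[i,3]/2-.5;rays[nm].append(ray(c,u,v))
        zz=62 if nm=='foot' else 270
        print(n,nm,st[i],'z',z.round(1),'onplane',onplane(c,u,v,zz).round(1))
for k,r in rays.items():
    if len(r)==2: print(k,tri(r).round(1))
go(596.5,-232,None,None)
E
python3 cyl.py; python3 - <<'E'
from h import *
c=shot('side','s6.png');cv2.imwrite('pics/s6c.png',cv2.resize(c['pixels'][60:280,210:410,::-1],None,fx=2.7,fy=2.7))
E
```

```text
top foot [371 238  30  19 194] z 71.6 onplane [ 575.8 -272.5   62. ]
side ring [318 160  19  14 163] z 278.4 onplane [ 574.2 -258.7  270. ]
side foot [313 214  25  20 316] z 69.5 onplane [ 576.9 -255.7   62. ]
foot [ 579.  -275.7   38.6]
t 26.0 pos [ 468.1 -418.9  536.6] psi -124.7 tilt 0.02 dp(mm) [-2.267e+02  9.000e-01  1.000e-01] spin None F [ 0.   0.4 -0.3] open 85.9 q [-0.73  0.44  0.62  1.75  0.   -1.69]
```

View pics/s6c.png

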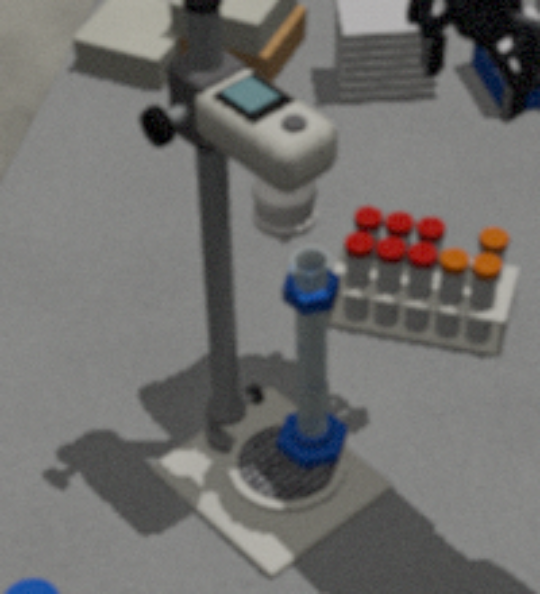

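The cylinder stands upright on the shelf, with its foot at crop (313,440) and mouth at (311,262), about 33 mm short of centre. The filter and rack are untouched. Next I turn the tool so an open finger's back can push the foot low down towards the centre.

{"api": "step_arm", "payload": {"dp": [[0, 0, 0], [0, 0, 0], [0, 0, 0], [0, 0, 0], [0, 0, 0], [0, 0, 0], [0, 0, 0], [0, 0, 0]], "spin": [8, 8, 8, 8, 8, 8, 8, 8], "hand": [1, 1, 1, 1, 1, 1, 1, 1]}}

```text
t: 26.85
eef_pos: [469.3, -417.4, 536.6]
tcp_rot: [0.243, 3.132, 0.0]
contact_force: [0.1, 0.8, 0.5]
opening: 85.6
gripper_force: 0.0
```

{"api": "step_arm", "payload": {"dp": [[0, 0, 0], [0, 0, 0], [0, 0, 0], [0, 0, 0], [0, 0, 0]], "spin": [8, 8, 8, 7, 0], "hand": [1, 1, 1, 1, 1]}}

```text
t: 27.35
eef_pos: [469.2, -417.5, 536.6]
tcp_rot: [1.066, 2.955, 0.0]
contact_force: [0.9, 0.4, -0.4]
opening: 85.7
gripper_force: 0.0
```

```bash
python3 cyl.py; python3 - <<'E'
from h import *
go(500,-347,219,140)
c=dict(np.load('top0.npz'));P=cloud(c);m=(P[...,2]>60)&(P[...,2]<125)&(P[...,1]<-380)&(P[...,1]>-650)&(P[...,0]>350)&(P[...,0]<700)
print('rack',cv2.minAreaRect(P[m][:,:2].astype(np.float32)),np.percentile(P[m],[2,98],axis=0).round(0))
s=bot.read_state();T=R.from_rotvec(s['tcp_rot']).as_matrix()
for n in('top','side'):
    c=shot(n);t=(cloud(c)[c['range_z']>0]-s['eef_pos'])@T
    for z in range(-300,-100,40):
        q=t[(t[:,2]>=z)&(t[:,2]<z+40)&(np.hypot(t[:,0],t[:,1])<150)]
        if len(q)>5: print(n,z,'y max %.0f'%np.percentile(q[:,1],99))
E
```

```text
top foot [371 238  28  19 207] z 71.4 onplane [ 575.8 -269.5   62. ]
side ring [317 160  19  16 168] z 277.6 onplane [ 575.8 -254.8  270. ]
side foot [312 214  26  20 310] z 69.2 onplane [ 578.2 -255.4   62. ]
foot [ 579.2 -271.9   42.8]
t 27.4 pos [ 468.9 -417.9  536.5] psi 140.6 tilt 0.01 dp(mm) [ 19.3 224.6   0. ] spin None F [ 0.9  0.8 -0.1] open 85.6 q [-0.73  0.44  0.62  1.75  0.   -0.04]
t 27.4 pos [ 468.9 -417.9  536.5] psi 140.6 tilt 0.01 dp(mm) [ 21.   74.5 317.5] spin 0.6 F [ 0.9  0.8 -0.1] open 85.6 q [-0.73  0.44  0.62  1.75  0.   -0.04]
rack ((506.48529052734375, -523.9157104492188), (84.92046356201172, 193.6600799560547), 87.29508972167969) [[ 423. -560.   61.]
 [ 587. -486.  119.]]
top -300 y max 57
top -260 y max 64
top -220 y max 52
top -180 y max 48
top -140 y max 49
side -140 y max 38
```

{"api": "step_arm", "payload": {"dp": [[0.007, 0.02, 0.02], [0.007, 0.03, 0.04], [0.007, 0.0245, 0.045], [0, 0, 0.045], [0, 0, 0.045], [0, 0, 0.045], [0, 0, 0.04], [0, 0, 0.01]], "spin": [0.6, 0, 0, 0, 0, 0, 0, 0], "hand": [1, 1, 1, 1, 1, 1, 1, 1]}}

```text
t: 28.35
eef_pos: [498.5, -348.1, 244.1]
tcp_rot: [-1.076, -2.945, -0.003]
contact_force: [-0.6, 0.3, 0.6]
opening: 85.8
gripper_force: 0.0
```

{"api": "step_arm", "payload": {"dp": [[0, 0, 0.01], [0, 0, 0.01], [0, 0, 0]], "spin": [0, 0, 0], "hand": [1, 1, 1]}}

```text
t: 28.65
eef_pos: [500.0, -349.3, 228.5]
tcp_rot: [1.08, 2.949, -0.0]
contact_force: [-0.8, -0.4, 0.9]
opening: 85.3
gripper_force: 0.0
```

```bash
cat > clr.py <<'E'
from h import *
s=bot.read_state();T=R.from_rotvec(s['tcp_rot']).as_matrix()
# head corners in world, side face towards the tool
o=np.array([596.5,-232]);ex=np.array([np.cos(np.radians(-34.6)),np.sin(np.radians(-34.6))]);ey=np.array([-ex[1],ex[0]])
for n in('top','side'):
    c=shot(n);P=cloud(c)[c['range_z']>0];t=(P-s['eef_pos'])@T
    d=(P[:,:2]-o)@np.c_[ex,ey]
    for lo,hi in((345,423),(423,470),(470,520)):
        arm=(P[:,2]>lo)&(P[:,2]<hi)&(d[:,1]<-36)&(np.hypot(t[:,0],t[:,1])<170)
        q=d[arm]
        if len(q)>5: print(n,lo,len(q),'yd max',np.percentile(q[:,1],[95,99]).round(1),'with xd>-40',np.percentile(q[q[:,0]>-45,1],[95,99]).round(1) if (q[:,0]>-45).sum()>3 else '')
go(576.5,-256.5,219,140)
print('tool d', (s['eef_pos'][:2]-o)@np.c_[ex,ey])
E
python3 clr.py; python3 cyl.py
```

```text
top 345 196 yd max [-105.4 -104.7] with xd>-40 [-105.7 -105. ]
top 470 244 yd max [-96.1 -95.9] with xd>-40 [-96.1 -95.9]
side 345 1558 yd max [-104.4 -102.5] with xd>-40 [-104.3 -102.8]
side 423 612 yd max [-98.8 -95.9] with xd>-40 [-97.1 -95.5]
side 470 907 yd max [-94.1 -93.1] with xd>-40 [-93.7 -92.9]
t 28.8 pos [ 500.1 -349.4  229.4] psi 139.8 tilt 0.09 dp(mm) [  1.8 120.3  10.4] spin -0.2 F [-1.2  0.2  0.1] open 85.4 q [-0.61  0.48 -0.11  0.98  0.    0.09]
tool d [ -12.79939995 -151.39290421]
top foot [371 238  28  19 205] z 71.4 onplane [ 575.8 -269.5   62. ]
side ring [317 160  19  15 166] z 277.9 onplane [ 576.2 -256.5  270. ]
side foot [313 214  26  20 316] z 69.1 onplane [ 575.6 -256.    62. ]
foot [ 577.8 -272.1   43.1]
t 28.9 pos [ 500.1 -349.4  229.5] psi 139.7 tilt 0.11 dp(mm) [  2.3 151.9   0. ] spin None F [0.3 0.3 0.2] open 85.4 q [-0.61  0.48 -0.11  0.98  0.    0.09]
```

{"api": "step_arm", "payload": {"dp": [[0.002, 0, 0.005], [0, 0, 0.0045], [0, 0.01, 0], [0, 0.01, 0], [0, 0.005, 0], [0, 0.003, 0], [0, 0.003, 0], [0, 0, 0]], "spin": [0, 0, 0, 0, 0, 0, 0, 0], "hand": [1, 1, 1, 1, 1, 1, 1, 1]}}

```text
t: 29.65
eef_pos: [518.5, -323.9, 218.8]
tcp_rot: [1.08, 2.95, -0.0]
contact_force: [-0.8, -0.8, -0.3]
opening: 85.6
gripper_force: 0.0
```

{"api": "step_arm", "payload": {"dp": [[0, 0.003, 0], [0, 0.003, 0], [0, 0.003, 0], [0, 0.003, 0], [0, 0.003, 0], [0, 0, 0]], "spin": [0, 0, 0, 0, 0, 0], "hand": [1, 1, 1, 1, 1, 1]}}

```text
t: 30.25
eef_pos: [528.2, -312.4, 218.7]
tcp_rot: [-1.08, -2.95, -0.0]
contact_force: [-0.2, -1.2, -0.7]
opening: 85.2
gripper_force: 0.0
```

```bash
python3 clr.py; python3 cyl.py
```

```text
top 345 112 yd max [-56.8 -56.1] with xd>-40 [-56.4 -55.8]
top 423 13 yd max [-49.7 -49.6] with xd>-40 [-49.7 -49.6]
top 470 325 yd max [-49.2 -48.7] with xd>-40 [-49.1 -48.6]
side 345 1437 yd max [-59.7 -56. ] with xd>-40 [-58.  -54.7]
side 423 490 yd max [-49.5 -48.1] with xd>-40 [-48.9 -47.8]
side 470 1062 yd max [-47.5 -46. ] with xd>-40 [-46.8 -45.8]
t 30.4 pos [ 528.1 -312.6  218.7] psi 139.8 tilt 0.01 dp(mm) [-0.7 74.1 -0.2] spin -0.2 F [ 0.5 -0.7  0.1] open 85.1 q [-0.53  0.5  -0.11  0.96  0.    0.17]
tool d [ -10.53529447 -104.96255194]
top foot [367 233  15  21 151] z 69.9 onplane [ 587.2 -237.6   62. ]
side ring [311 163  19  16 168] z 278.1 onplane [ 587.8 -241.7  270. ]
side foot [307 217  26  20 320] z 69.0 onplane [ 589.3 -242.2   62. ]
foot [ 587.4 -236.7   68.7]
t 30.4 pos [ 528.  -312.7  218.8] psi 139.8 tilt 0.02 dp(mm) [-1.000e-01  1.059e+02  0.000e+00] spin None F [0.1 0.1 0.2] open 85.6 q [-0.53  0.5  -0.11  0.96  0.    0.17]
```

{"api": "step_arm", "payload": {"dp": [[0, 0.002, 0], [0, 0.002, 0], [0, 0.002, 0], [0, 0.002, 0], [0, 0.002, 0], [0, 0, 0]], "spin": [0, 0, 0, 0, 0, 0], "hand": [1, 1, 1, 1, 1, 1]}}

```text
t: 31.05
eef_pos: [534.6, -304.9, 218.7]
tcp_rot: [-1.081, -2.95, -0.0]
contact_force: [-0.6, -0.5, -0.2]
opening: 85.4
gripper_force: 0.0
```

```bash
python3 clr.py|tail -5; python3 cyl.py; python3 - <<'E'
from h import *
c=dict(np.load('side0.npz'))
# filter in first side picture: bright blob below the head
h=c['pixels'][112:152,300:332].astype(int).sum(2)//3
for v in range(0,40,2): 
    u=np.where(h[v]>np.median(h[:,[0,1,2]])+22)[0]; print(112+v,(u.min()+300,u.max()+300) if len(u) else '')
for z,v in((391,133),(359,142)): print(onplane(c,316,v,z).round(1))
E
```

```text
side 345 1341 yd max [-50.7 -49. ] with xd>-40 [-50.  -48.3]
side 423 461 yd max [-39.3 -37.7] with xd>-40 [-38.8 -37.6]
side 470 1072 yd max [-37.5 -36.4] with xd>-40 [-36.9 -36.4]
t 31.1 pos [ 534.5 -305.   218.7] psi 139.8 tilt 0.01 dp(mm) [-0.7 64.2 -0.3] spin -0.2 F [ 0.4 -0.4 -0.7] open 85.3 q [-0.52  0.5  -0.1   0.96  0.    0.18]
tool d [ -9.55091231 -95.15101988]
top foot [364 230  17  22 162] z 68.5 onplane [ 594.7 -231.4   62. ]
side ring [307 165  20  15 165] z 278.1 onplane [ 594.9 -235.   270. ]
side foot [305 219  26  20 338] z 69.2 onplane [ 593.1 -234.1   62. ]
foot [ 593.4 -231.2   65.5]
t 31.2 pos [ 534.5 -305.1  218.7] psi 139.7 tilt 0.02 dp(mm) [-0.1 95.9  0. ] spin None F [ 0.5 -0.7 -0.5] open 85.7 q [-0.52  0.5  -0.1   0.96  0.    0.18]
112 (np.int64(310), np.int64(324))
114 (np.int64(312), np.int64(321))
116 
118 
120 
122 
124 
126 
128 
130 
132 
134 
136 
138 
140 
142 
144 
146 
148 
150 
[ 594.8 -232.2  391. ]
[ 596.6 -239.3  359. ]
```

{"api": "step_arm", "payload": {"dp": [[0, 0.0015, 0], [0, 0.001, 0], [0, 0, 0]], "spin": [0, 0, 0], "hand": [1, 1, 1]}}

```text
t: 31.55
eef_pos: [536.1, -303.2, 218.7]
tcp_rot: [-1.081, -2.95, -0.0]
contact_force: [-0.4, -0.3, -0.0]
opening: 85.5
gripper_force: 0.0
```

```bash
python3 cyl.py; python3 - <<'E'
from h import *
from scipy.optimize import least_squares
c=dict(np.load('side0.npz'));P=cloud(c)
m=(P[...,2]>366)&(P[...,2]<412)&(np.hypot(P[...,0]-596,P[...,1]+232)<45);q=P[m]
r=least_squares(lambda k:np.hypot(q[:,0]-k[0],q[:,1]-k[1])-27,[596,-232],loss='soft_l1',f_scale=2);print('filter axis',r.x.round(1),m.sum(),np.abs(r.fun).mean().round(1))
c=shot('side');P=cloud(c)
m=(P[...,2]>85)&(P[...,2]<250)&(np.hypot(P[...,0]-596,P[...,1]+232)<32)&(c['range_z']>0);q=P[m]
r=least_squares(lambda k:np.hypot(q[:,0]-k[0],q[:,1]-k[1])-15,[596,-232],loss='soft_l1',f_scale=2);print('tube axis',r.x.round(1),m.sum(),np.abs(r.fun).mean().round(1))
E
```

```text
top foot [363 230  17  21 166] z 69.5 onplane [ 596.1 -228.4   62. ]
side ring [307 165  19  16 160] z 278.0 onplane [ 595.8 -233.1  270. ]
side foot [304 219  26  20 341] z 69.0 onplane [ 595.8 -233.6   62. ]
foot [ 595.  -227.6   69.1]
t 31.6 pos [ 536.  -303.2  218.7] psi 139.7 tilt 0.01 dp(mm) [-0.1 93.4  0. ] spin None F [-0.2 -0.5 -0.1] open 85.3 q [-0.51  0.5  -0.1   0.96  0.    0.19]
filter axis [ 597.8 -234.8] 416 2.5
tube axis [ 595.2 -238.4] 628 2.6
```

The mouth is within about 2 mm of the outlet axis. I back away and then go up.

{"api": "step_arm", "payload": {"dp": [[0, -0.005, 0], [0, -0.015, 0], [0, -0.02, 0], [0, -0.02, 0], [0, -0.01, -0.01], [0, 0, -0.04], [0, 0, -0.04], [0, 0, 0]], "spin": [0, 0, 0, 0, 0, 0, 0, 0], "hand": [1, 1, 1, 1, 1, 1, 1, 1]}}

```text
t: 32.5
eef_pos: [491.5, -358.0, 315.1]
tcp_rot: [1.079, 2.941, -0.004]
contact_force: [0.5, 0.1, 0.1]
opening: 85.1
gripper_force: 0.0
```

```bash
python3 cyl.py; python3 - <<'E'
from h import *
print(np.abs(bot.read_state()['qd']).max().round(3)); print(bot.hand_in())
E
```

```text
top foot [363 230  23  21 222] z 70.6 onplane [ 596.3 -237.5   62. ]
side ring [307 165  19  16 171] z 278.2 onplane [ 595.8 -233.1  270. ]
side foot [304 219  26  20 337] z 68.7 onplane [ 595.8 -233.6   62. ]
foot [ 596.7 -238.1   56.5]
t 32.6 pos [ 490.7 -357.1  310.4] psi 139.7 tilt 0.16 dp(mm) [2.000e-01 1.638e+02 1.000e-01] spin None F [-0.3  0.5  0.4] open 85.6 q [-0.63  0.42  0.01  1.16  0.    0.07]
0.042
the job is handed in; nothing more can be done
None
```

The job is handed in at about 33 s: the cylinder stands upright and released on the vessel shelf, its mouth measured within about 3 mm of the outlet axis; it was set down at a 7° lean, tipped upright on release, then was pushed to centre, and I saw no contact with the filter, bottles or rack.

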